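Close and clamp the palm-stone display case on a mineral stall

ROBOT

A 6-joint arm with a two-finger parallel gripper is mounted at the origin on the work surface. World frame = base frame: x ahead of the robot, y to its left, z up, the work surface at z = 0. Lengths are in m, angles in degrees, forces in N, time in s.
With the tool pointing down it reaches from about 0.325 to 0.775 m from the base axis. Payload 5.5 kg.
Tool frame: the origin (TCP) lies at the centre of the arm's flange, where the gripper is bolted on; the fingertips stand 182 mm ahead of it and the grasp point (between the pads) lies 163 mm ahead of it; z points along the fingers, y is the line along which they close (so a half turn about z gives the same grasp; the last joint's range is limited). The gripper opens to 88 mm and grips with 3 to 60 N. Pads are 20 mm wide; open, the fingers measure 115 mm over their backs; the gripper's body (75 mm by 178 mm) begins 61 mm behind the grasp point.
Start: joints at [-77.504, 5.22, 70.514, -0, 104.267, -3.249], TCP at [0.163, -0.578, 0.405] pointing down, gripper open.
Joint ranges: [-164.24, 164.24], [-49.07, 125.15], [9.68, 141.18], [-86.29, 266.29], [3.28, 154.24], [-151.56, 151.56]. Speed limits (degrees/s): [147.25, 147.25, 172.46, 180, 180, 180].

INTERFACE

Orientations are given as [roll, pitch, yaw] about the fixed x, y, z axes, in that order (R = Rz(yaw) Ry(pitch) Rx(roll)).
In Python, from station import r gives the robot as it stands. The module is installed in compiled form; this text tells all that it offers. Calls block until the motion is done:
- r.reach(position, orientation): joint-space move of the TCP to a pose.
- r.servo_line(position, rotation=None, speed=0.15): straight line of the TCP; rotation=None keeps the orientation; speed is the mean speed in m/s.
- r.move_joints(angles): joint-space move.
- r.let_go() and r.grab(squeeze=None): open the fingers fully, or close them until they stop; squeeze is the grip in N (None keeps the last).
- r.wait(seconds).
- r.inverse_kinematics(position, orientation): joint angles nearest the present ones, or None.
- r.sense(): the state.
- r.snapshot(name): name is "side" or "top"; returns a dict with "frame" (480x640x3 uint8, red, green, blue), "fx", "fy", "cx", "cy" (pixels), "dist_coeffs" ([k1, k2, p1, p2, k3] as OpenCV has them; the pictures are not rectified), "R" (3x3) and "t" (3): a world point X has camera coordinates R X + t. Camera axes: x right, y down, z forward; pixel columns grow to the right and rows downward; lengths in m; the calibration is good to about 2 mm. A picture is of the moment at which its call begins. There is no depth.
A pose or a line that the arm cannot do raises r.IKError and nothing moves.
- r.hand_in(): hands the job in; it is judged then, once.
The state is a dict: "clock": time; "joints": joint angles; "joint_vel": joint speeds; "joint_torque": joint torques, N m; "tcp_pos": TCP position; "orientation": TCP orientation; "contact_force": force on the tool from outside, world axes, zero at the start; "torque": the same for the moment, N m; "opening": finger opening in m; "gripper_force": force on a finger pad.
Only numpy, scipy, OpenCV 4.12 (cv2) and the standard library are available. Lean on these libraries where they do the work, as an engineer would, in place of code of your own. Each camera call takes 0.05 s, during which the arm holds its last target. There are 200 camera calls.

TASK

Get the display case ready for the stall: swing the small lever on the stand's clamp head all the way up so that its padded foot is clear, then lay every palm stone flat in the case, each in a compartment of its own. With the lever still up, set the clear cover on the case and push it straight down until both side hooks have snapped over its rim. Last, swing the lever back down so that the foot rests on the closed cover, and leave the quartz tower and the bowl alone.

Things in the scene. Friction and masses are not known exactly. Their poses are not given: they have to be found in the camera images.
- stand: Fixed wooden board, 270 x 170 x 12 mm, with the black case bottom, two snap hooks and the clamp head. Place and yaw vary. Origin on the table top below the case centre; x points to the clamp head, y to the lever's side, z up. The head's grey cheeks (tops 82 mm up) stand at x 118 to 152, y -28 to 74 mm.
- case_floor (a point): Centre of the case floor, 15 mm above the table; axes as the stand. The case is an open square tray, 118 x 118 mm inside; rim and 4 mm cross dividers 10 mm above the floor; four 57 x 57 mm compartments centred at x +-30.5, y +-30.5 mm. Guides on all four sides (faces 72.5 mm from the centre, flaring out above; top 25 mm above the floor) locate the cover's flange.
- hold_lever (a joint): Hold-down angle, rad: 0 level, pointing to stand -x (the foot just rests on a closed cover; lower stop -0.06), growing as it swings up and back to the stop at 1.45. Stays where left; 3 to 6 N at the bar moves it. Lever, shaft and padded arm are one piece: foot 20 mm across, 85 mm from the shaft, at stand y 0; fully up it is 90 mm or more from the case centre in x.
- lever_bar (a point): Middle of the round black bar (12 mm thick, along stand y, 30 mm free to grip) at the small lever's end, 75 mm from the shaft, moving on an arc about lever_pivot. The 8 mm wide lever joins the bar's end nearer the case, its outer face 16 mm from this point.
- lever_pivot (a point): Fixed point on the shaft's axis (stand y direction) level with the bar's middle: stand x 125, y 112, z 65 mm.
- hook_left (a joint): Bend of the snap hook in the middle of the stand's +y side, rad: 0 at rest, positive pushed outward (about 0.15 as the rim passes), back to 0 after the click. Black springy tongue 20 mm wide, top 54 mm above the table, smooth, steep lead-in above a barb that reaches in to 66.5 mm from the case centre, flat underside 31.5 mm above the table.
- hook_right (a joint): The same for the like hook on the stand's -y side.
- cover: Loose smooth clear cover, 120 g: flange 140 x 140 x 5 mm; box 130 mm square (124 inside), top 23 mm up; wooden handle in the middle, 44 mm (x) by 16 mm (y), top 43 mm up. Origin: centre of the flange's underside. Closed: over the case centre, 25 mm above the table (1.5 mm play); on the hooks unsnapped 10 mm higher. Fits in any quarter turn. Needs about 8 to 20 N down at the handle.
- stone1: Polished palm stone, a rounded block 48 x 34 x 24 mm (x, y, z), about 90 g, lying on the table; origin at its centre, 12 mm above what it lies on. Two to four of the stones are present; all alike but for their natural tint.
- stone2: Polished palm stone, a rounded block 48 x 34 x 24 mm (x, y, z), about 90 g, lying on the table; origin at its centre, 12 mm above what it lies on. Two to four of the stones are present; all alike but for their natural tint.
- stone3: Polished palm stone, a rounded block 48 x 34 x 24 mm (x, y, z), about 90 g, lying on the table; origin at its centre, 12 mm above what it lies on. Two to four of the stones are present; all alike but for their natural tint.
- stone4: Polished palm stone, a rounded block 48 x 34 x 24 mm (x, y, z), about 90 g, lying on the table; origin at its centre, 12 mm above what it lies on. Two to four of the stones are present; all alike but for their natural tint.
- tower: Bystander: pale quartz tower 150 mm tall, 50 mm across, origin at the centre of its foot.
- geode: Bystander: brown bowl 84 mm across, 40 mm tall.
There are look-alikes about, which are no part of the job. Leave any yellow look-alike of the stone1 alone. What is shaped like the cover but orange is not meant.

How it is judged:
By the outcome, as a careful person would: the job done as asked, in the order asked, and still so for the second after the job is handed in, with the robot touching nothing.
Of stone1, stone2, stone3, stone4 only 2 to 4 are there at a start; the rules pass over those that are not, and their reading is None.
At some moment in a run one of stone1, stone2, stone3, stone4 may be knocked a few centimetres aside while the robot is not near it.
Once in a run the grip may slacken for a moment while it holds something.
It also fails if it takes over 210 s, if anything falls off the work surface, if the arm or the gripper's body presses on something with over 40 N, if the wrist force passes 120 N, or if a joint passes its speed limit or range.

## Working session

There is one attempt and no reset: what is moved stays moved. The work goes in short steps, each a Python script; the robot and the scene stay as the last script left them, time stands still between calls to the robot, and variables do not carry over. Pictures are saved under pics/ and viewed, at most 17 in all, crops included, and the job is handed in when it is done.

```bash
mkdir -p pics
python3 - <<'E'
from station import r
import cv2
for n in("top","side"):
    s=r.snapshot(n); cv2.imwrite(f"pics/{n}0.png",s["frame"][:,:,::-1])
    print(n,s["fx"],s["cx"],s["cy"],s["dist_coeffs"],s["R"],s["t"], -s["R"].T@s["t"])
q=r.sense();print(q["clock"],q["tcp_pos"],q["orientation"],q["opening"])
E
```

```text
top 600.1309075276644 322.63310927531614 242.70969867608184 [-0.10334673  0.          0.          0.          0.        ] [[-0.00605803 -0.99987453  0.01463621]
 [-0.99436629  0.00447442 -0.10590405]
 [ 0.10582527 -0.01519532 -0.99426863]] [-0.0266176   0.43862042  1.20655709] [ 0.30830387 -0.01024281  1.24648312]
side 573.8982803968378 316.28486158437096 244.79703280780387 [-0.18693006  0.          0.          0.          0.        ] [[-0.78026849 -0.62524345  0.01586556]
 [-0.39723523  0.47581452 -0.78473226]
 [ 0.48309964 -0.61860421 -0.6196318 ]] [0.33320658 0.22650294 0.97366534] [-0.12041184  0.70287533  0.77577166]
0.1 [ 0.16280528 -0.57756006  0.40361192] [-1.79900077e+02 -6.06520020e-03  1.57422604e+01] 0.08793158798203127
```

View pics/top0.png

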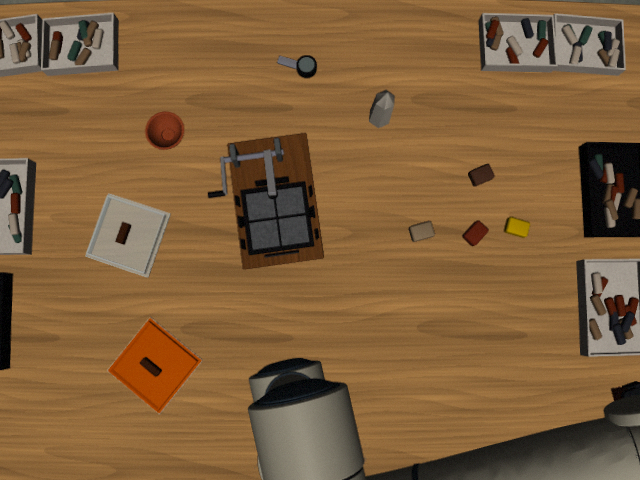

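View pics/side0.png

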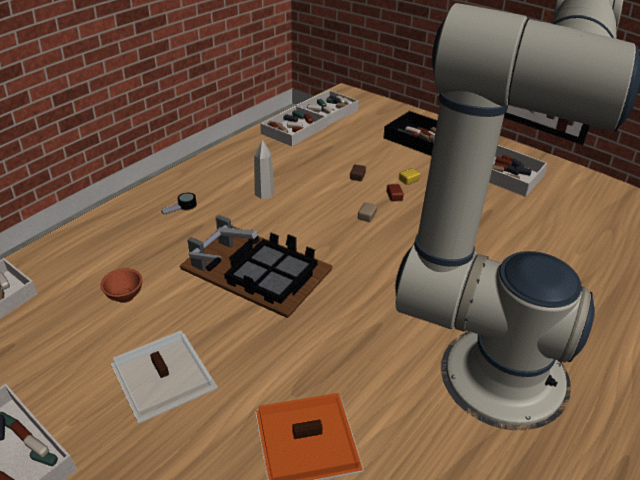

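The top view shows the stand centred near (278,217), with its lever bar at (216,194). The clear cover is at (128,235) and the orange look-alike at (154,365). Stones are at (481,175), (421,231) and (475,233), the yellow look-alike at (517,227), the tower at (381,110) and the bowl at (165,130). Next I'll take enlarged crops.

```bash
cat > h.py <<'E'
from station import r
import cv2, numpy as np
def cam(s): return np.array([[s["fx"],0,s["cx"]],[0,s["fy"],s["cy"]],[0,0,1.]]),np.array(s["dist_coeffs"])
def p2w(s,uv,z):
    K,D=cam(s); n=cv2.undistortPoints(np.array([[uv]],float),K,D)[0,0]
    R,t=np.array(s["R"]),np.array(s["t"]); d=R.T@np.array([n[0],n[1],1]); c=-R.T@t
    return c+d*(z-c[2])/d[2]
def w2p(s,X):
    K,D=cam(s); return cv2.projectPoints(np.array(X,float).reshape(-1,3),cv2.Rodrigues(np.array(s["R"]))[0],np.array(s["t"]),K,D)[0][:,0]
def crop(s,name,x0,y0,w,h,f):
    im=s["frame"][y0:y0+h,x0:x0+w,::-1]; cv2.imwrite(f"pics/{name}.png",cv2.resize(im,None,fx=f,fy=f,interpolation=cv2.INTER_CUBIC))
E
python3 - <<'E'
from h import *
s=r.snapshot("top")
a=s["frame"][120:280,80:330,::-1]; a=cv2.resize(a,None,fx=3.2,fy=3.2,interpolation=cv2.INTER_CUBIC); cv2.imwrite("pics/c1.png",a)
# stones by saturation/brightness segmentation vs. wood
crop(s,"c2",395,150,145,100,5.5)
E
```

```text
(no output)
```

View pics/c1.png

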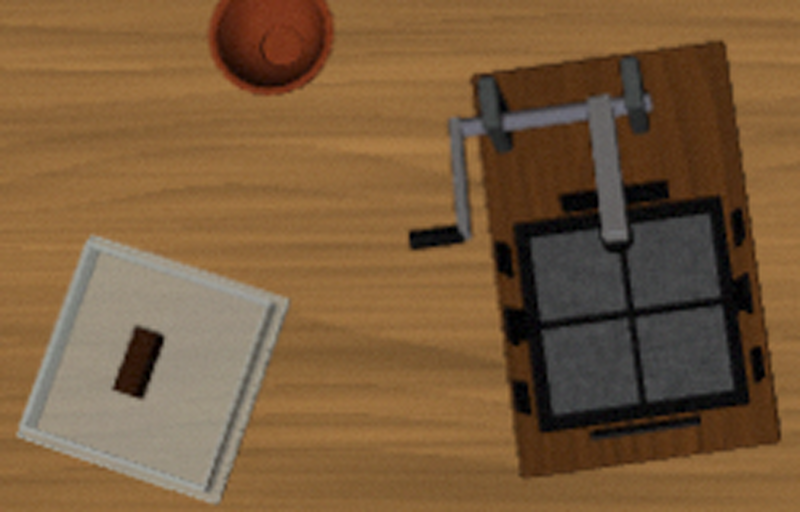

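View pics/c2.png

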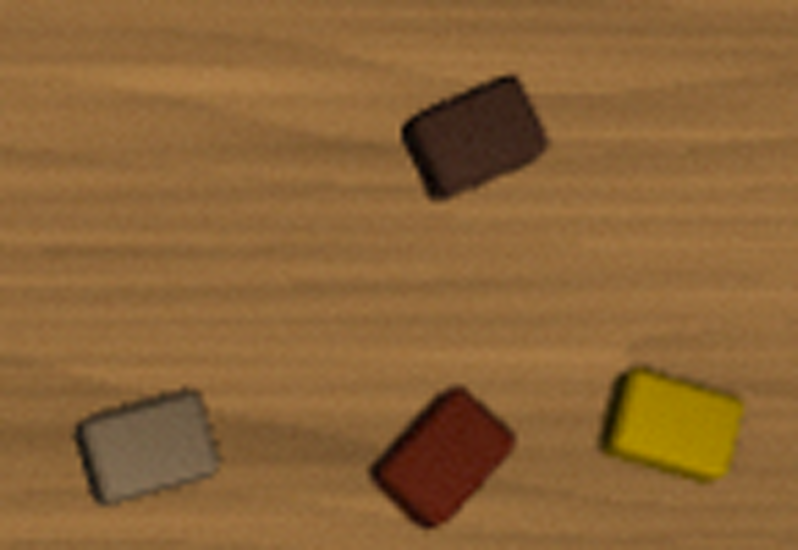

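The crops give the board corners, the divider cross at (630,313), and the bar, cover and handle corners. They also give the three stones' top faces, plus the yellow one to leave alone. I'll convert these to world positions.

```bash
cat > m.py <<'E'
from h import *
s=r.snapshot("top")
def c1(x,y,z): return p2w(s,(80+(x+.5)/3.2-.5,120+(y+.5)/3.2-.5),z)
def c2(x,y,z): return p2w(s,(395+(x+.5)/5.5-.5,150+(y+.5)/5.5-.5),z)
B=np.array([c1(x,y,.012) for x,y in[(472,75),(724,42),(780,440),(522,477)]])
print("board",B.round(4),[np.linalg.norm(B[i]-B[i-1]).round(4) for i in range(4)])
e=(B[0]-B[3]+B[1]-B[2]); print("yaw",np.degrees(np.arctan2(e[1],e[0])))
print("cross",c1(630,313,.025)); R=[c1(x,y,.025) for x,y in[(514,227),(719,199),(747,404),(542,430)]]
print("rim",np.mean(R,0),[np.linalg.norm(R[i]-R[i-1]).round(4) for i in range(4)]);e=R[0]-R[3]+R[1]-R[2];print(np.degrees(np.arctan2(e[1],e[0])))
print("bar",c1(436,237,.065))
F=[c1(x,y,.005) for x,y in[(90,237),(288,298),(217,502),(18,436)]]
print("cover",np.mean(F,0),[np.linalg.norm(F[i]-F[i-1]).round(4) for i in range(4)]);e=F[0]-F[3]+F[1]-F[2];print(np.degrees(np.arctan2(e[1],e[0])))
H=[c1(x,y,.043) for x,y in[(136,326),(163,333),(142,398),(114,390)]]
print("handle",np.mean(H,0),[np.linalg.norm(H[i]-H[i-1]).round(4) for i in range(4)])
for n,P in dict(brown=[(420,140),(512,78),(545,147),(447,196)],grey=[(90,425),(195,392),(216,468),(112,500)],red=[(458,390),(513,440),(432,525),(377,470)]).items():
    Q=[c2(x,y,.024) for x,y in P];e=Q[0]-Q[1]
    print(n,np.mean(Q,0).round(4),[np.linalg.norm(Q[i]-Q[i-1]).round(4) for i in range(4)],[np.degrees(np.arctan2(*(Q[i]-Q[i-1])[[1,0]])).round(0) for i in range(4)])
E
python3 m.py
```

```text
board [[ 0.6523  0.1714  0.012 ]
 [ 0.6739  0.0049  0.012 ]
 [ 0.4097 -0.0305  0.012 ]
 [ 0.3866  0.1357  0.012 ]] [np.float64(0.2681), np.float64(0.1679), np.float64(0.2665), np.float64(0.1678)]
yaw 7.640916200501139
cross [0.49091735 0.06554999 0.025     ]
rim [0.49006256 0.06528899 0.025     ] [np.float64(0.1331), np.float64(0.1337), np.float64(0.1346), np.float64(0.1319)]
7.8819681062421845
bar [0.53355985 0.1845988  0.065     ]
cover [0.45952938 0.38031423 0.005     ] [np.float64(0.1391), np.float64(0.1402), np.float64(0.1407), np.float64(0.1407)]
-18.260985062311025
handle [0.45873152 0.37740609 0.043     ] [np.float64(0.043), np.float64(0.0182), np.float64(0.0433), np.float64(0.019)]
brown [ 0.5798 -0.3647  0.024 ] [np.float64(0.0238), np.float64(0.0442), np.float64(0.0294), np.float64(0.0434)] [np.float64(24.0), np.float64(-56.0), np.float64(-156.0), np.float64(116.0)]
grey [ 0.4624 -0.2352  0.024 ] [np.float64(0.0294), np.float64(0.042), np.float64(0.0297), np.float64(0.0414)] [np.float64(15.0), np.float64(-73.0), np.float64(-166.0), np.float64(107.0)]
red [ 0.4582 -0.3462  0.024 ] [np.float64(0.0442), np.float64(0.028), np.float64(0.0455), np.float64(0.0292)] [np.float64(-47.0), np.float64(-133.0), np.float64(135.0), np.float64(44.0)]
```

```bash
cat >> h.py <<'E'
O=np.array([.4905,.0654,0]); YAW=7.7; c_,s_=np.cos(np.radians(YAW)),np.sin(np.radians(YAW))
def S(x,y,z): return O+np.array([c_*x-s_*y,s_*x+c_*y,z])
def bar(q): return S(.125-.075*np.cos(q),.112,.065+.075*np.sin(q))
def foot(q): return S(.125-.085*np.cos(q),0,.065+.085*np.sin(q))
GP=.163
def dn(yaw): return [180,0,yaw]
E
python3 - <<'E'
from h import *
s=r.snapshot("side");t=r.snapshot("top")
for q in(0,.1,.2,.3,.4,.5): print(q,w2p(t,bar(q)),w2p(s,bar(q)),w2p(t,foot(q)))
print("cross",w2p(t,S(0,0,.025)),w2p(s,S(0,0,.025)), "bar seen top",80+436.5/3.2,120+237.5/3.2)
crop(s,"s1",160,190,200,140,4)
E
```

```text
0 [[216.59194464 197.90957261]] [[215.42484158 273.50049803]] [[272.74969712 195.09393316]]
0.1 [[215.9658518  197.04787808]] [[214.88980843 270.42240317]] [[272.43193436 194.09546161]]
0.2 [[215.29368467 195.81409291]] [[214.04475239 267.20961685]] [[272.05702875 192.67280589]]
0.3 [[214.58181635 194.21453835]] [[212.89574329 263.89653163]] [[271.62784859 190.83238435]]
0.4 [[213.83733007 192.2600187 ]] [[211.45281866 260.5195714 ]] [[271.14803626 188.58584718]]
0.5 [[213.0679603  189.96596462]] [[209.72996832 257.11669796]] [[270.62200895 185.95029454]]
cross [[276.60365105 217.66933919]] [[271.61088084 266.21796516]] bar seen top 216.40625 194.21875
```

View pics/s1.png

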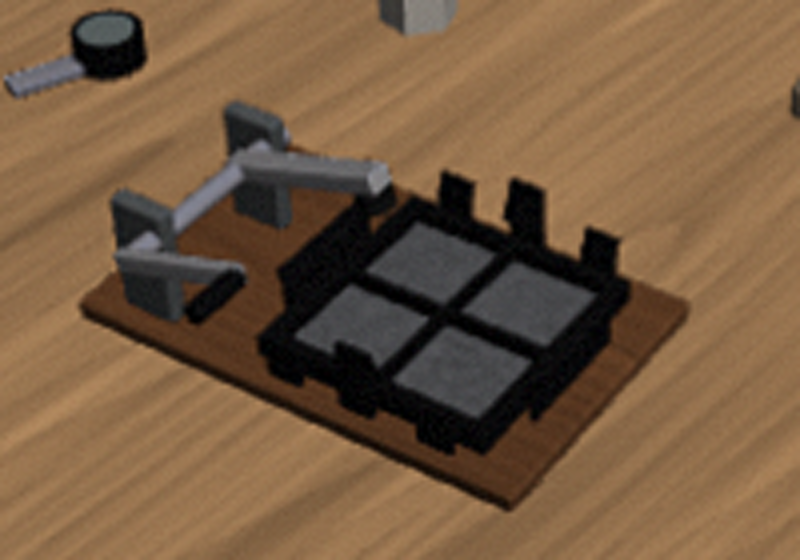

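The bar sits at crop (216,295), so the lever angle is about 0.3 rad. I'll grip the bar and swing it up along its arc.

Run:
```python
from h import *
q0=.33; up=np.array([0,0,GP]); o=dn(YAW+90)
b=bar(q0)+up
r.reach(b+[0,0,.12],o); r.servo_line(b,speed=.12)
r.grab(12); q=r.sense(); print(q["clock"],q["opening"],q["contact_force"].round(1) if hasattr(q["contact_force"],"round") else q["contact_force"])
for a in np.linspace(q0,1.46,9)[1:]:
    r.servo_line(bar(a)+up,speed=.08); q=r.sense(); print(round(a,2),q["opening"],np.round(q["contact_force"],1))
s=r.snapshot("side");t=r.snapshot("top")
a=s["frame"][130:350,120:400];b=t["frame"][80:300,150:430]
cv2.imwrite("pics/l1.png",cv2.resize(np.hstack([a,b]),None,fx=1.42,fy=1.42)[:,:,::-1])
print(q["clock"],w2p(s,bar(1.45)),w2p(t,bar(1.45)))
```

```text
5.5667 0.011567827756705482 [ 2.5 -0.1 -1.8]
0.47 0.011251306144721808 [-1.4 -0.3  0.2]
0.61 0.011720555892398345 [-5.8 -0.8  3.4]
0.75 0.011724130002901331 [-10.   -1.9   6.6]
0.9 0.011504183017154945 [-14.3  -2.5  11.1]
1.04 0.011350121260688862 [-11.3  -2.4  14. ]
1.18 0.01265874799318811 [-2.4 -0.3  2.3]
1.32 0.011471339294092036 [-1.4 -0.4  3.7]
1.46 0.011221648991639617 [-1.2 -0.9  4.7]
7.8333 [[184.07844788 230.70610785]] [[206.21301405 156.80662013]]
```

View pics/l1.png

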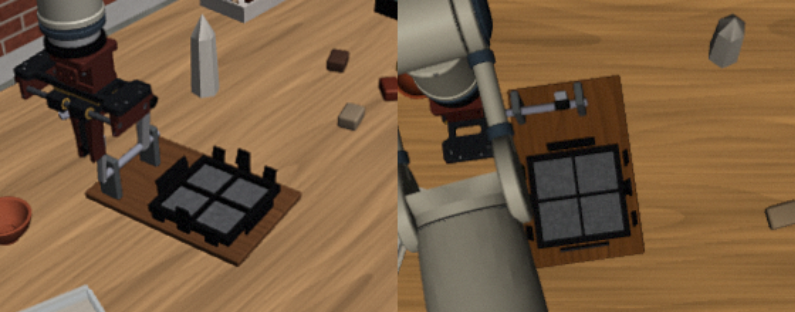

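The lever is close to up, with the foot near (265,150) in the top view. The arc forces suggest the stand is a few mm further toward -x than I estimated. I'll push to the stop by force, then clear out and check.

Run:
```python
from h import *
p=np.array(r.sense()["tcp_pos"]); d=np.array([c_,s_,0])
for k in range(1,9):
    r.servo_line(p+d*.002*k+[0,0,-.0002*k],speed=.03); f=np.array(r.sense()["contact_force"]); print(k,f.round(1))
    if f@d<-9: break
r.let_go(); q=r.sense(); print("rel",q["contact_force"])
p=np.array(q["tcp_pos"]); r.servo_line(p+[0,0,.1],speed=.2)
r.reach([.45,-.15,.45],dn(YAW)); 
s=r.snapshot("side");t=r.snapshot("top")
a=s["frame"][160:300,160:330];b=t["frame"][110:250,195:365]
cv2.imwrite("pics/l2.png",cv2.resize(np.hstack([a,b]),None,fx=2.3,fy=2.3,interpolation=2)[:,:,::-1])
for qq in(1.2,1.3,1.4,1.45): print(qq,w2p(s,bar(qq)),w2p(t,bar(qq)),w2p(s,foot(qq)),w2p(t,foot(qq)))
print(r.sense()["clock"])
```

```text
1 [-8.3 -1.5  6.7]
2 [-16.8  -4.   11.4]
rel [-0.20173137  0.24760315 -0.39127015]
1.2 [[191.74963821 235.80838851]] [[207.72589702 166.64777059]] [[230.07377572 203.19663556]] [[266.16171847 159.18349816]]
1.3 [[188.69197817 233.55097735]] [[207.07871718 162.71890612]] [[226.73126239 200.84549725]] [[265.50246105 154.68234236]]
1.4 [[185.61401714 231.57870168]] [[206.48635876 158.77203415]] [[223.34565219 198.81641552]] [[264.861852   150.16574011]]
1.45 [[184.07844788 230.70610785]] [[206.21301405 156.80662013]] [[221.6489441  197.92940849]] [[264.5510215  147.91897329]]
11.8167
```

View pics/l2.png

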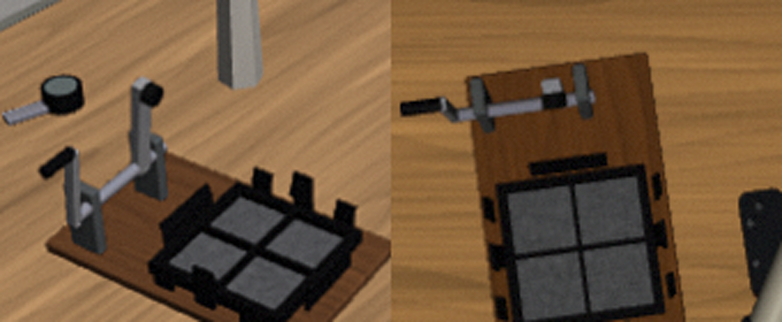

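The lever is up against the stop: the bar is at (185,230) in the side view and (207,156) in the top view, matching 1.45 rad. Next I'll detect the stones automatically, with the arm clear of them.

```bash
cat >> h.py <<'E'
def stones(t,verbose=True):
    """blobs unlike wood, stone sized, right/left of stand -> list of (x,y,long-axis angle, rgb)"""
    lab=cv2.cvtColor(cv2.GaussianBlur(t["frame"],(3,3),0),cv2.COLOR_RGB2LAB).astype(float)
    med=np.median(lab[100:420,330:480].reshape(-1,3),0)
    d=lab-med; m=((np.abs(d[...,0])>45)|(np.hypot(d[...,1],d[...,2])>17)).astype(np.uint8)
    out=[]
    for c in cv2.findContours(m,cv2.RETR_EXTERNAL,cv2.CHAIN_APPROX_NONE)[0]:
        if not 150<cv2.contourArea(c)<800: continue
        M=cv2.moments(c); uv=(M["m10"]/M["m00"],M["m01"]/M["m00"]); P=p2w(t,uv,.012)
        if not .3<np.hypot(P[0],P[1])<.8: continue
        pts=np.array([p2w(t,k[0],.012)[:2]*1000 for k in c],np.float32)
        (cx,cy),(w,h),a=cv2.minAreaRect(pts)
        if w<h: a+=90; w,h=h,w
        col=t["frame"][int(uv[1]),int(uv[0])]
        if not(38<w<68 and 26<h<52): continue
        yellow=col[0]>120 and col[1]>100 and col[2]<60
        out.append((P[0],P[1],(a+90)%180-90,yellow))
        if verbose: print(np.round(P,4),np.round(uv),"size",round(w),round(h),"ang",round((a+90)%180-90),col,"YELLOW" if yellow else "")
    return out
E
python3 - <<'E'
from h import *
t=r.snapshot("top"); stones(t)
s=r.snapshot("side"); im=np.hstack([cv2.resize(t["frame"],(400,300)),cv2.resize(s["frame"],(400,300))]); cv2.imwrite("pics/o.png",im[:,:,::-1])
E
```

```text
(no output)
```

View pics/o.png

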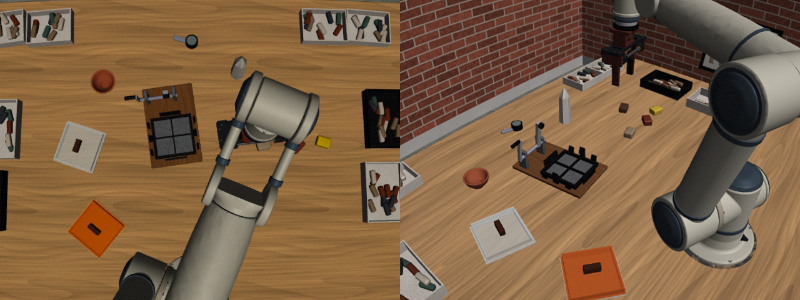

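The arm covers the stones in this view, so I'll park it over the left side and detect from there.

Run:
```python
from h import *
r.reach([.30,.30,.42],dn(YAW)); print(r.sense()["clock"],r.sense()["joints"])
t=r.snapshot("top"); cv2.imwrite("pics/t3.png",t["frame"][:,:,::-1]); stones(t)
lab=cv2.cvtColor(t["frame"],cv2.COLOR_RGB2LAB)
for uv in[(481,175),(421,231),(475,233),(517,227),(440,200),(500,300)]: print(uv,lab[uv[1],uv[0]])
```

```text
13.65 [ 4.03301518e+01 -2.16785161e+01  9.33197306e+01 -2.01938177e-02
  1.08357132e+02  1.22680885e+02]
[ 0.4592 -0.3479  0.012 ] [475. 233.] size 52 34 ang -46 [87 29 14] 
[ 0.4714 -0.4388  0.012 ] [517. 227.] size 52 33 ang 74 [163 131   0] YELLOW
[ 0.5838 -0.3651  0.012 ] [481. 174.] size 53 35 ang -67 [59 38 22] 
(481, 175) [ 48 137 140]
(421, 231) [111 132 145]
(475, 233) [ 55 153 152]
(517, 227) [143 130 189]
(440, 200) [125 139 160]
(500, 300) [126 139 161]
```

```bash
sed -i 's/>17)).ast/>12.5)).ast/' h.py
cat >> h.py <<'E'
def ik6(p,yaw):
    best=None
    for k in(0,180,-180):
        j=r.inverse_kinematics(list(p),dn(yaw+k))
        if j is not None and (best is None or abs(j[5])<abs(best[1])): best=(yaw+k,j[5])
    return best
PARK=[.30,.30,.42]
def pick_place(st,cx,cy):
    x,y,a,_=st; ZG=.182+.015
    yaw,_j=ik6([x,y,ZG],a); 
    r.reach([x,y,ZG+.10],dn(yaw)); r.servo_line([x,y,ZG],speed=.12)
    r.grab(25); o=r.sense()["opening"]; r.servo_line([x,y,ZG+.11],speed=.15); o2=r.sense()["opening"]
    print("grip",o,o2)
    if o2<.028: print("MISSED"); return False
    P=S(cx,cy,.182+.0425); yaw,_=ik6(P,YAW)
    r.reach(P+[0,0,.07],dn(yaw)); print("carried",r.sense()["opening"])
    if r.sense()["opening"]<.028: print("LOST"); return False
    r.servo_line(P,speed=.08); r.let_go(); r.servo_line(P+[0,0,.10],speed=.2); return True
E
python3 - <<'E'
from h import *
t=r.snapshot("top"); L=stones(t)
g=[k for k in L if abs(k[0]-.465)<.03 and abs(k[1]+.235)<.03]
print(g)
if len(g)==1:
    pick_place(g[0],-.0305,-.0305)
    r.reach(PARK,dn(YAW)); q=r.sense(); print(q["clock"])
    s=r.snapshot("side");t=r.snapshot("top"); stones(t)
    a=s["frame"][200:340,180:350];b=t["frame"][150:290,195:365]
    cv2.imwrite("pics/p1.png",cv2.resize(np.hstack([a,b]),None,fx=2.3,fy=2.3,interpolation=2)[:,:,::-1])
E
```

```text
[ 0.4592 -0.3479  0.012 ] [475. 233.] size 52 34 ang -46 [84 27 10] 
[ 0.4638 -0.234   0.012 ] [421. 231.] size 50 34 ang -74 [120 100  75] 
[ 0.4712 -0.4386  0.012 ] [517. 227.] size 52 35 ang 73 [163 128   0] YELLOW
[ 0.5838 -0.365   0.012 ] [481. 174.] size 53 34 ang -67 [65 39 28] 
[(np.float64(0.4637509805982952), np.float64(-0.233974900092562), -74.48406600952148, np.False_)]
grip 0.03362679892382947 0.03353930957499086
carried 0.0335228803497566
24.7917
[ 0.4593 -0.348   0.012 ] [475. 233.] size 52 34 ang -46 [88 30 18] 
[ 0.4712 -0.4387  0.012 ] [517. 227.] size 52 35 ang 73 [167 135   0] YELLOW
[ 0.5838 -0.365   0.012 ] [481. 174.] size 53 34 ang -67 [60 38 26]
```

View pics/p1.png

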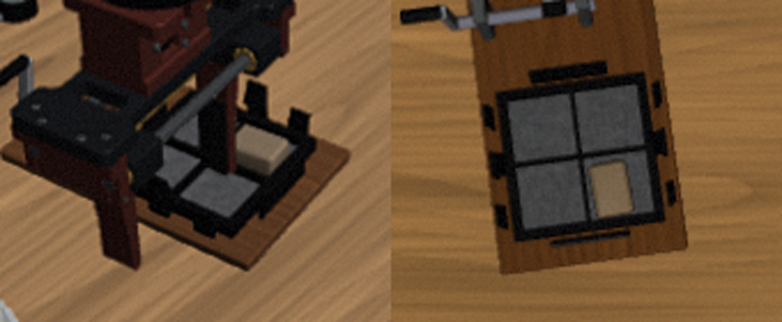

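The stone lies flat in the (-x,-y) compartment, but 5–8 mm toward +x/+y of its centre, so my stand estimate looks slightly biased. I'll shift it by (-2,-3) mm and place the next stone.

```bash
sed -i 's/O=np.array(\[.4905,.0654,0\])/O=np.array([.4885,.0624,0])/' h.py
python3 - <<'E'
from h import *
t=r.snapshot("top"); L=[k for k in stones(t,False) if not k[3]]
g=min(L,key=lambda k:k[0]); print(g)
pick_place(g,-.0305,.0305)
r.reach(PARK,dn(YAW)); print(r.sense()["clock"])
t=r.snapshot("top"); stones(t)
crop(t,"p2",225,160,110,100,6)
E
```

```text
(np.float64(0.4592987430613696), np.float64(-0.347820490641579), -46.24974060058594, np.False_)
grip 0.033661451532746446 0.03374646700996682
carried 0.0335348578570578
36.975
[ 0.4712 -0.4387  0.012 ] [517. 227.] size 52 35 ang 73 [167 134   0] YELLOW
[ 0.5838 -0.365   0.012 ] [481. 174.] size 53 34 ang -67 [63 38 28]
```

View pics/p2.png

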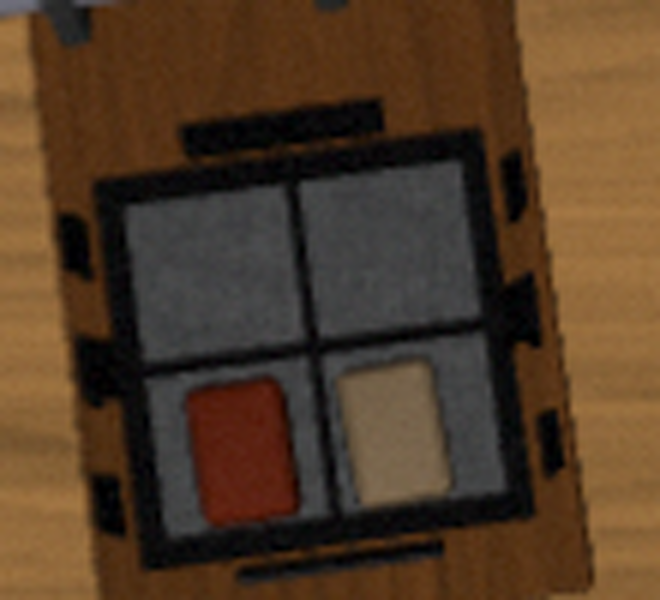

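The red stone is centred in (-x,+y) and the beige one lies flat in (-x,-y). Now the brown stone.

Run:
```python
from h import *
t=r.snapshot("top")
f=lambda x,y,z:p2w(t,(225+(x+.5)/6-.5,160+(y+.5)/6-.5),z)
print("red seen",f(243,452,.039),"cmd",S(-.0305,.0305,.039),"cross",f(315,350,.025))
L=[k for k in stones(t,False) if not k[3]]
print(len(L)); g=L[0]; print(g)
pick_place(g,.0305,.0305)
r.reach([.35,-.35,.42],dn(YAW)); print(r.sense()["clock"])
t=r.snapshot("top"); stones(t)
a=t["frame"][160:260,225:335]; b=t["frame"][180:290,75:185][:100]
cv2.imwrite("pics/p3.png",cv2.resize(np.hstack([a,b]),None,fx=3.6,fy=3.6,interpolation=2)[:,:,::-1])
```

```text
red seen [0.45322136 0.08778783 0.039     ] cmd [0.45418843 0.08853841 0.039     ] cross [0.4899818  0.06441247 0.025     ]
1
(np.float64(0.5837970921496805), np.float64(-0.36499030440881114), -66.86192893981934, np.False_)
grip 0.03360730912622062 0.03384212412510365
carried 0.03367264562579241
49.0667
[ 0.4713 -0.4388  0.012 ] [517. 227.] size 52 35 ang 73 [165 132   0] YELLOW
```

View pics/p3.png

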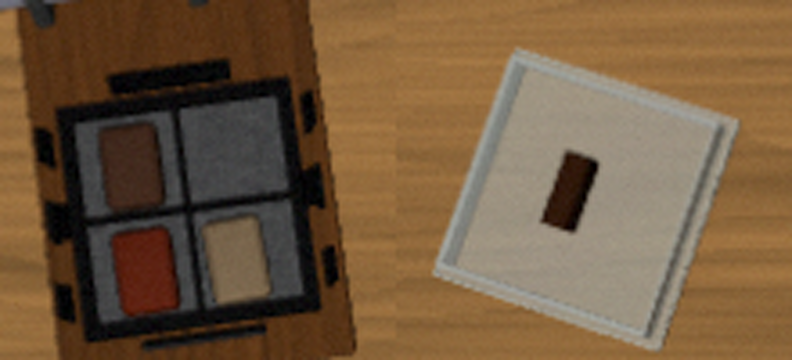

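All three stones are flat in compartments of their own, and no fourth is visible. Averaged readings put the stand at (0.490, 0.0647). I'll pick up the cover and hover it above the case.

```bash
sed -i 's/O=np.array(\[.4885,.0624,0\])/O=np.array([.4900,.0647,0])/' h.py
python3 - <<'E'
from h import *
t=r.snapshot("top")
f=lambda x,y,z:p2w(t,(75+(x-396+.5)/3.6-.5,180+(y+.5)/3.6-.5),z)
F=[f(x,y,.005) for x,y in[(517,49),(738,119),(660,349),(434,272)]]
Hh=[f(x,y,.043) for x,y in[(568,151),(598,159),(573,233),(543,224)]]
e=F[0]-F[3]+F[1]-F[2]; yaw=np.degrees(np.arctan2(e[1],e[0]))
C=(np.mean(F,0)+np.mean(Hh,0))/2; C2=(np.array([.4595,.3803])+[.4587,.3774])/2; print(np.mean(F,0),np.mean(Hh,0),yaw)
x,y=(C[:2]+C2)/2; yaw=(yaw-18.26)/2; print(x,y,yaw)
Z=.182+.0245
r.reach([x,y,Z+.1],dn(yaw+180)); r.servo_line([x,y,Z],speed=.1); r.grab(35); print(r.sense()["opening"])
r.servo_line([x,y,Z+.10],speed=.1); print(r.sense()["opening"],r.sense()["contact_force"])
r.servo_line([.43,.20,Z+.10],dn(yaw+200),speed=.15)
r.servo_line(S(0,0,Z+.085),dn(YAW+180),speed=.15)
r.servo_line(S(0,0,Z+.062),dn(YAW+180),speed=.1)
q=r.sense(); print(q["opening"],q["clock"],q["tcp_pos"],q["orientation"])
s=r.snapshot("side");t=r.snapshot("top")
a=s["frame"][180:330,180:350];b=t["frame"][140:290,195:365]
cv2.imwrite("pics/v1.png",cv2.resize(np.hstack([a,b]),None,fx=2.3,fy=2.3,interpolation=2)[:,:,::-1])
E
```

```text
[0.46017274 0.37987414 0.005     ] [0.45832181 0.37719512 0.043     ] -18.29591337687236
0.459173638064312 0.3786923162627194 -18.27795668843618
0.015687322943760205
0.015999798577159576 [ 0.02876823  0.24264427 -0.96819565]
0.015645269574770058 58.0833 [0.48966712 0.06505308 0.26768662] [ 1.79990690e+02 -9.74464319e-02 -1.72262057e+02]
```

View pics/v1.png

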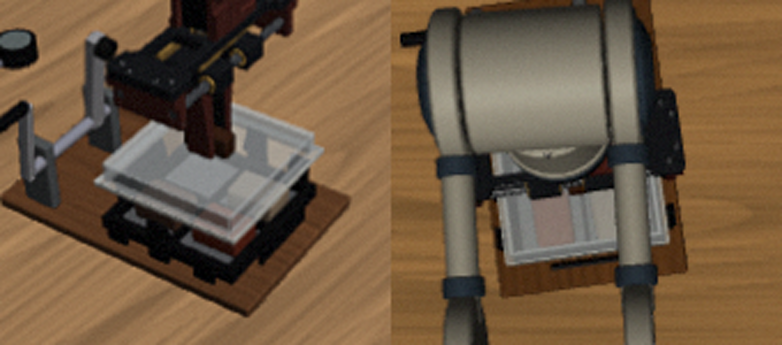

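Run:
```python
from h import *
t=r.snapshot("top")
a=p2w(t,(245.2,254.5),.066);b=p2w(t,(315.2,245.2),.066); M=(a+b)/2
d=M-O; print(a,b,np.linalg.norm(a-b),"mid in stand",c_*d[0]+s_*d[1],-s_*d[0]+c_*d[1],"yaw",np.degrees(np.arctan2(*(a-b)[[1,0]]))-90)
```

```text
[0.41123166 0.12472487 0.066     ] [ 0.42906354 -0.01355598  0.066     ] 0.1394258601776822 mid in stand -0.07044391530590301 0.00032589615343856133 yaw 7.347971647782657
```

The held cover lines up with the case to within 0.5 mm. I'll lower it and push straight down, watching the force.

Run:
```python
from h import *
Z=.182+.0245
for h in[.050,.044,.040,.037,.035,.033,.031,.029,.027,.026,.025,.024,.0235]:
    r.servo_line(S(0,0,Z+h),speed=.04); q=r.sense(); f=np.array(q["contact_force"]); print(h,round(q["tcp_pos"][2]-Z,4),f.round(1),round(q["opening"],4))
    if f[2]>38 or (h>.036 and f[2]>6): print("stop"); break
s=r.snapshot("side"); crop(s,"v2",180,200,170,120,4)
print(q["clock"])
```

```text
0.05 0.0496 [-1.  -0.4 -1.9] 0.0162
0.044 0.0436 [-0.5 -0.1 -0.9] 0.0158
0.04 0.0398 [-0.7  1.1 -1.1] 0.0158
0.037 0.0373 [0.4 1.  1.3] 0.0159
0.035 0.0357 [1.4 1.4 3.8] 0.0157
0.033 0.0343 [1.4 1.3 5.9] 0.0161
0.031 0.0331 [0.2 3.7 8.5] 0.0156
0.029 0.029 [2.7 1.6 1.6] 0.0158
0.027 0.0257 [ 0.4 -0.3 -0.8] 0.0157
0.026 0.0257 [ 0.2  0.2 -1.3] 0.0155
0.025 0.0251 [-0.3  0.4 -1.2] 0.016
0.024 0.0249 [-2.1 -1.   5. ] 0.0156
0.0235 0.0249 [-3.3 -0.7  8.2] 0.0159
61.7333
```

View pics/v2.png

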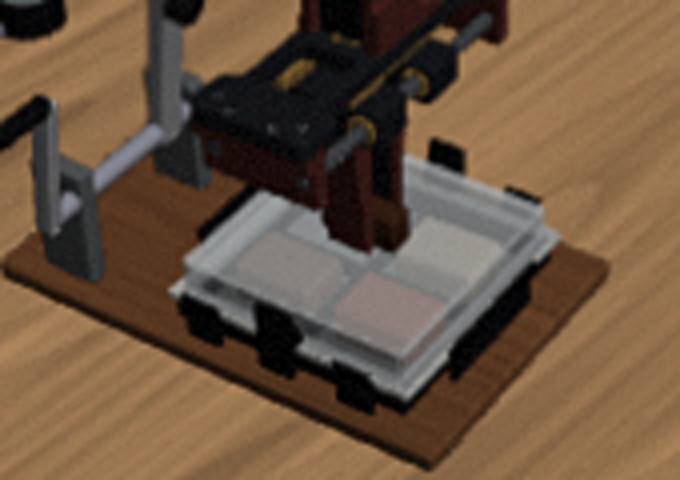

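The push force peaked at 8.5 N at the hook lead-in and then dropped away. The cover now sits solid at 24.9 mm with both hooks over the rim in the picture. I'll press briefly, release, and swing the lever down.

Run:
```python
from h import *
Z=.182+.0245
for h in(.0222,.021):
    r.servo_line(S(0,0,Z+h),speed=.03); q=r.sense(); print(np.round(q["contact_force"],1),q["tcp_pos"][2]-Z)
    if q["contact_force"][2]>18: break
r.servo_line(S(0,0,Z+.0252),speed=.03); r.let_go(); r.servo_line(S(0,0,Z+.13),speed=.15)
o=dn(YAW+90); up=np.array([0,0,GP]); q0=1.44
r.reach(bar(q0)+up+[0,0,.09],o); r.servo_line(bar(q0)+up+[0,0,-.002],speed=.12); r.grab(20); print(r.sense()["opening"])
for a in np.append(np.arange(1.3,.04,-.12),[0,-.02]):
    r.servo_line(bar(a)+up,speed=.08); f=np.array(r.sense()["contact_force"]); print(round(a,2),f.round(1))
    if np.linalg.norm(f)>35: print("stop");break
s=r.snapshot("side"); crop(s,"d1",160,190,190,130,4); q=r.sense(); print(q["clock"],q["tcp_pos"])
```

```text
[-4.5 -0.1 13.6] 0.024948406918962024
[-6.1 -0.8 18.1] 0.024878607092382377
0.011754202276159463
1.3 [  1.9   0.8 -10.1]
1.18 [  3.7   0.7 -10.2]
1.06 [ 5.2  1.7 -8.9]
0.94 [ 5.7  1.2 -6.9]
0.82 [ 5.   1.9 -5.6]
0.7 [ 5.8  0.4 -2.7]
0.58 [5.1 1.5 0.6]
0.46 [ 5.7  2.  -0.9]
0.34 [ 6.6  2.1 -2.3]
0.22 [ 8.   2.7 -2.8]
0.1 [10.   3.2 -2.4]
0.0 [8.2 1.7 2.8]
-0.02 [5.  0.5 8.8]
71.65 [0.52539413 0.18267156 0.22909941]
```

View pics/d1.png

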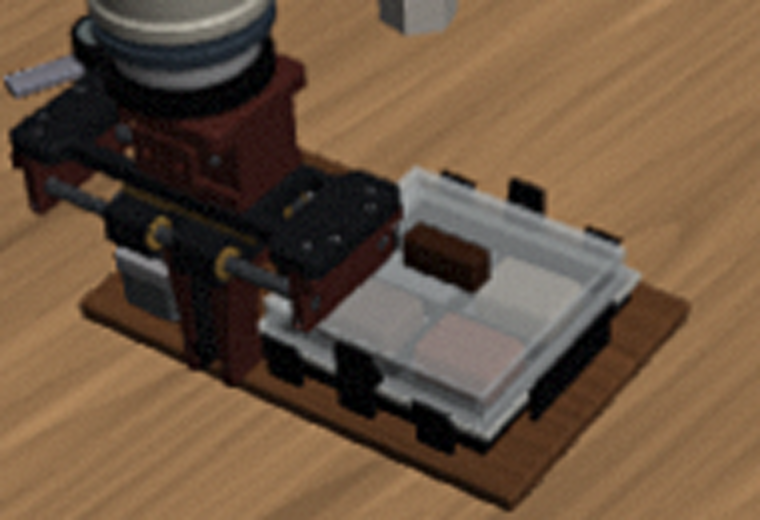

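The upward force rises over the last steps, which suggests the foot is touching. I'll release, then press the bar from above with closed fingers to confirm. The bar top should read about 71 mm.

Run:
```python
from h import *
r.let_go(); b=bar(0); o=dn(YAW+90)
r.servo_line(list(b[:2])+[.31],o,speed=.15); r.grab(10)
for z in list(np.arange(.086,.060,-.002)):
    r.servo_line(list(b[:2])+[.182+z],speed=.04); q=r.sense(); f=q["contact_force"][2]
    if f>1: print(round(z,4),round(q["tcp_pos"][2]-.182,4),round(f,1))
    if f>10: break
r.servo_line(list(b[:2])+[.31],speed=.15); r.let_go()
r.reach([.35,-.35,.42],dn(YAW))
s=r.snapshot("side");t=r.snapshot("top")
a=s["frame"][190:340,160:350];b=t["frame"][130:280,195:345]
cv2.imwrite("pics/f1.png",cv2.resize(np.hstack([a,b]),None,fx=2.35,fy=2.35,interpolation=2)[:,:,::-1])
print(r.sense()["clock"],r.sense()["contact_force"]); stones(t)
```

```text
0.07 0.0712 4.8
0.068 0.0709 12.3
82.4583 [0.11536006 0.68058236 1.67126864]
[ 0.4713 -0.4388  0.012 ] [517. 227.] size 52 35 ang 73 [163 131   0] YELLOW
```

View pics/f1.png

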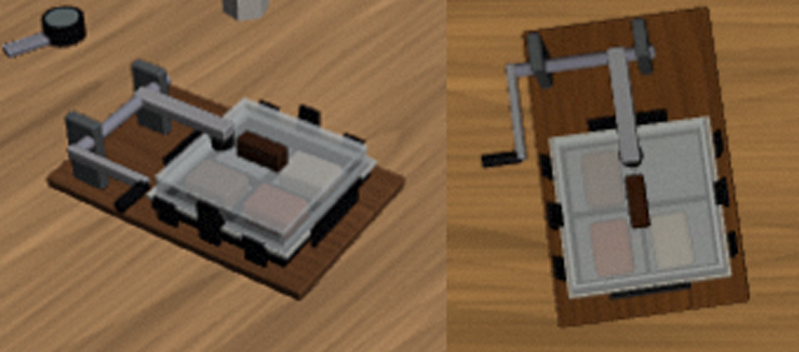

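The bar top reads 70.9 mm, so the lever is level. The picture shows the foot on the closed cover with three stones inside and the hooks over the rim. Handing in.

```bash
python3 -c "
from station import r
print(r.hand_in())"
```

```text
the job is handed in; nothing more can be done
None
```

The job is handed in: all three stones found lie flat in compartments of their own, the cover is pushed home under both hooks, and the lever is level with its foot on the cover; the tower, bowl and look-alikes were left alone.

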